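# Test the latching stop button of the cheese line

## Task

Test the machine's stop button, the wide winged mushroom on one of the two steel boxes: press it in with a fingertip until it latches, take the finger off so it stays in by itself, then push its wing clockwise (seen from above) with a fingertip until it pops back out, and leave it untouched. Do not press the small round start button, do not lift or shove the boxes, and leave the cheeses and the spatula where they are.

Things in the scene. Friction and masses are not known exactly. Their poses are not given: they have to be found in the camera images.
- stop_top (a point): Middle of the top face of the stop button's wing. Black mushroom head 60 mm across; across its top a raised grey wing (bar) 70 mm long, 12 mm wide. The domed disc lies 16 mm (centre) to 24 mm (rim) below the wing's top. x along the wing, y across, z up. Moves with the head, down and round. 118 mm above the table when out; on the box's centre axis.
- stop_press (a joint): How far the head is pressed, m: 0 fully out, 0.0125 bottom of travel. A spring lifts it: about 3 N at the top, rising to a peak of about 12 N near 0.006 where the hidden catch is passed, then about 7 N. Pressed to 0.011 or more and let go, it stays latched at about 0.010; pressed less it comes back out.
- stop_twist (a joint): Head turned clockwise seen from above, rad: 0 at rest, end stop 0.9. A weak spring turns it back (0.03 N m at 0, 0.1 N m at 0.6). When latched, turning it past about 0.5 frees the catch and the head springs out (it cannot rise fully while a finger stands on the disc); let go, it turns back to 0.
- stop_box: Stainless box that carries the stop button, 120 x 120 mm, 62 mm high, with a grey collar 72 mm across and 10 mm high under the head. 2.4 kg, stands loose on rubber feet: only a push over about 10 N could slide it. Origin: centre of its underside, z up; its x runs along the wing at rest.
- start_box: The other, equal stainless box, with a small round start button (28 mm across, top 22 mm above the box). Leave alone. Origin: centre of its underside.
- start (a joint): How far the start button is pressed, m, 0 out, 0.006 in. Not to be pressed.
- cheese_small: Small white cheese, upright cylinder, 64 mm across, 55 mm high, stands between the boxes. Origin: centre of its underside. Leave alone.
- cheese_big: Larger white cheese, 89 mm across, 60 mm high, beyond the boxes. Origin: centre of its underside. Leave alone.
- spatula: Spatula lying flat beyond the boxes, 200 mm long. Origin: under its middle. Leave alone.
There are look-alikes about, which are no part of the job. Leave any turquoise look-alike of the stop_box alone.

How it is judged:
By the outcome, as a careful person would: the job done as asked, in the order asked, and still so for the second after the job is handed in, with the robot touching nothing.
It also fails if it takes over 45 s, if anything falls off the work surface, if the arm or the gripper's body presses on something with over 40 N, if the wrist force passes 120 N, or if a joint passes its speed limit or range.

## Robot

A 6-joint arm with a two-finger parallel gripper is mounted at the origin on the work surface. World frame = base frame: x ahead of the robot, y to its left, z up, the work surface at z = 0. Lengths are in m, angles in rad, forces in N, time in s.
With the tool pointing down it reaches from about 0.35 to 0.875 m from the base axis. Payload 4.2 kg.
Tool frame: the origin (TCP) lies at the very end of the fingers, on their centre line; the grasp point (between the pads) lies 19 mm behind it (bot.grip_depth is the distance from the TCP to the grasp point, in m); z points along the fingers, x is the direction in which the jaws open and shut, and the axes are right-handed (so a half turn about z gives the same grasp; the last joint's range is limited). The gripper opens to 85 mm and grips with 20 to 120 N. Pads are 22 mm wide; open, the fingers measure 114 mm over their backs; the gripper's body (76 mm by 85 mm) begins 54 mm behind the grasp point. The pads swing forward as they close: fully open they stand 13 mm farther back than shut.
Start: joints at [-1.029, 0.385, 0.008, 0, -1.194, -0.259], TCP at [0.174, -0.6, 0.231] pointing down, gripper open.
Joint ranges: [-3.14, 3.14], [-1.21, 2.06], [-1.07, 1.41], [-3.16, 2.05], [-2.99, -0.16], [-3.1, 3.1]. Speed limits (rad/s): [2.79, 2.79, 3.14, 3.14, 3.14, 3.14].

## Interface

Orientations are given as a 3x3 rotation matrix whose columns are the frame's x, y, z axes.
In Python, from workcell import bot, set_gripper, kinematics, cams, order, monitor gives the robot as it stands. Calls block until the motion is done:
- bot.goto(position, orientation): joint-space move of the TCP to a pose.
- bot.movel(position, max_speed=0.15, frame=None): straight line of the TCP; frame=None keeps the orientation; max_speed is the mean speed in m/s.
- bot.move_joints(angles): joint-space move.
- set_gripper(opening, force=None): opening from 0.0 (shut) to 1.0 (fully open); force is the grip in N (None keeps the last); returns when the fingers have stopped.
- bot.wait(seconds).
- kinematics.inverse_kinematics(position, orientation): joint angles nearest the present ones, or None.
- cams.camera(name): name is "side" or "top" or "wrist"; returns the picture (384x512x3 uint8, red, green, blue); there is no depth.
- cams.camera_info(name): a dict with "mtx" (3x3 intrinsics, pixels), "eye" and "orientation" of the camera in the world; the wrist camera has in their place "mount" (4x4, takes a point from camera to tool coordinates, whose origin is the TCP and whose axes are the tool frame's). Camera axes: x right, y up, looking along -z (the intrinsics and any distortion apply to the point x, -y, -z); pixel columns grow to the right and rows downward; lengths in m; the calibration is good to about 2 mm. The wrist camera is an equidistant fisheye: a pixel r from the principal point sees the ray r / f radians off the axis. A picture is of the moment at which its call begins: read the wrist's pose just before it. camera_info takes no time and is no camera call.
A pose or a line that the arm cannot do raises bot.Unreachable and nothing moves.
- order.sign_off(): hands the job in, once; it reports no verdict.
Readings, each from a call of its own:
- monitor.current_t(): time.
- monitor.current_joint_pos(): joint angles.
- monitor.current_qvel(): joint speeds.
- monitor.current_tau(): joint torques, N m.
- monitor.current_ee_pos(): TCP position.
- monitor.current_orientation(): TCP orientation.
- monitor.current_contact_force(): force on the tool from outside, world axes, zero at the start.
- monitor.current_wrist_torque(): the same for the moment, N m.
- monitor.current_finger_gap(): opening from 0.0 (shut) to 1.0 (fully open).
Only numpy, scipy, OpenCV 4.12 (cv2) and the standard library are available. Lean on these libraries where they do the work, as an engineer would, in place of code of your own. Each camera call takes 0.05 s, during which the arm holds its last target.

## Working session

There is one attempt and no reset: what is moved stays moved. The work goes in short steps, each a Python script; the robot and the scene stay as the last script left them, time stands still between calls to the robot, and variables do not carry over. Pictures are saved under pics/ and viewed, and the job is handed in when it is done.

```bash
mkdir -p pics; ls
python3 - <<'E'
from workcell import bot, set_gripper, kinematics, cams, order, monitor
import cv2
for n in ("side","top"):
    im=cams.camera(n); cv2.imwrite(f"pics/{n}0.png",im[:,:,::-1]); print(n,cams.camera_info(n))
print(cams.camera_info("wrist"))
print(monitor.current_t(), monitor.current_orientation())
E
```

```text
pics
side {'mtx': array([[368.86834338,   0.        , 251.19664615],
       [  0.        , 368.86834338, 197.5263508 ],
       [  0.        ,   0.        ,   1.        ]]), 'eye': array([ 0.30824653, -0.41319085,  0.68592375]), 'orientation': array([[ 0.8863078 ,  0.35226593, -0.30061138],
       [-0.46282329,  0.69609396, -0.54886046],
       [ 0.01590893,  0.62558926,  0.77999038]])}
top {'mtx': array([[459.72608169,   0.        , 250.50242653],
       [  0.        , 459.72608169, 190.83143245],
       [  0.        ,   0.        ,   1.        ]]), 'eye': array([ 0.35942994, -0.01247626,  1.08220606]), 'orientation': array([[ 0.01535788,  0.98351906, -0.18015105],
       [-0.99986671,  0.01410805, -0.00821699],
       [-0.00553998,  0.18025323,  0.98360464]])}
{'mtx': array([[297.31863964,   0.        , 261.10033095],
       [  0.        , 297.31863964, 190.04402506],
       [  0.        ,   0.        ,   1.        ]]), 'mount': array([[ 9.99999822e-01, -5.74602326e-04, -1.60985213e-04,
         1.02858687e-03],
       [-5.96596305e-04, -9.57046262e-01, -2.89934641e-01,
        -7.45138783e-02],
       [ 1.25268230e-05,  2.89934686e-01, -9.57046435e-01,
        -1.42150407e-01],
       [ 0.00000000e+00,  0.00000000e+00,  0.00000000e+00,
         1.00000000e+00]])}
0.1 [[-2.78867713e-01  9.60329306e-01 -6.49861084e-04]
 [ 9.60327498e-01  2.78868451e-01  1.86632265e-03]
 [ 1.97351009e-03 -1.03622339e-04 -9.99998047e-01]]
```

View pics/side0.png

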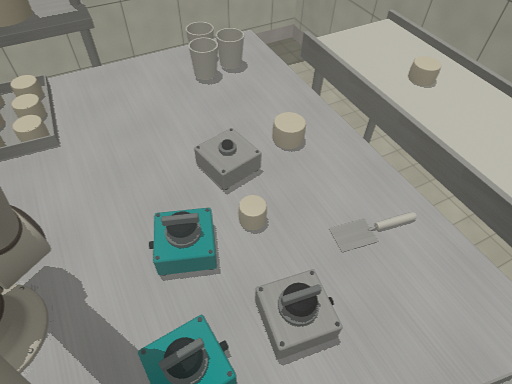

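View pics/top0.png

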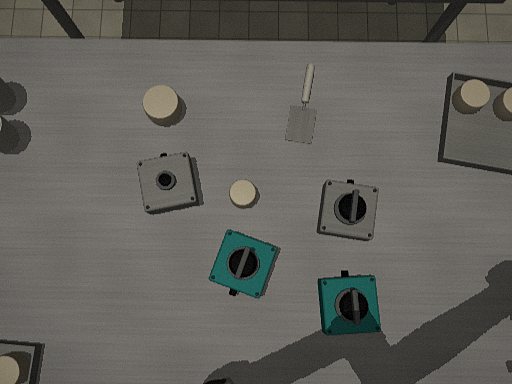

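Candidates with a winged mushroom:
- Grey box: top (350,208), side (300,303).
- Turquoise look-alikes: top (243,263) and (350,305), which I leave alone.
- The other grey box, top (167,181), has a small round button and no wing, so it is the start box.

The grey winged box fits. I'll confirm it in a crop and measure.

```bash
cat > h.py <<'E'
import numpy as np, cv2
from workcell import bot, set_gripper, kinematics, cams, order, monitor
def ray(name,px):
    i=cams.camera_info(name); K=i["mtx"]
    d=np.array([(px[0]-K[0,2])/K[0,0],-(px[1]-K[1,2])/K[1,1],-1.])
    return i["eye"], i["orientation"]@d
def plane(name,px,z):
    e,d=ray(name,px); return e+d*(z-e[2])/d[2]
E
python3 - <<'E'
from h import *
t=cv2.imread("pics/top0.png"); s=cv2.imread("pics/side0.png")
a=cv2.resize(t[168:248,310:390],(400,400),interpolation=cv2.INTER_CUBIC)
b=cv2.resize(s[260:360,250:350],(400,400),interpolation=cv2.INTER_CUBIC)
cv2.imwrite("pics/crop.png",np.hstack([a,b]))
E
```

```text
(no output)
```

View pics/crop.png

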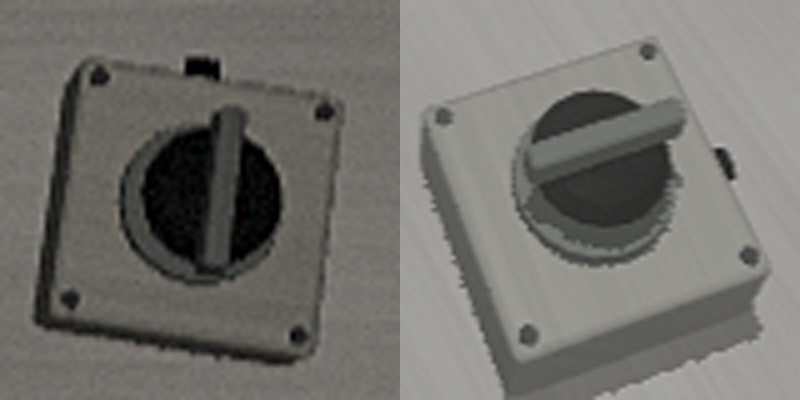

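Run:
```python
from h import *
T=lambda p:((p[0]+.5)/5-.5+310,(p[1]+.5)/5-.5+168)
S=lambda p:((p[0]-400+.5)/4-.5+250,(p[1]+.5)/4-.5+260)
ts=np.array([plane("top",T(p),.063) for p in [(100,76),(325,112),(298,335),(70,298)]])
ss=np.array([plane("side",S(p),.063) for p in [(444,117),(648,51),(750,256),(528,335)]])
for q in (ts,ss):
    print(q.round(4).tolist(), q.mean(0).round(4)); d=[np.linalg.norm(q[i]-q[(i+1)%4]) for i in range(4)]; print(np.round(d,4))
    print([np.degrees(np.arctan2(*(q[(i+1)%4]-q[i])[1::-1])).round(1) for i in range(4)])
wt=np.array([plane("top",T(p),.118) for p in [(232,106),(211,268)]])
ws=np.array([plane("side",S(p),.118) for p in [(528,150),(682,102)]])
for q in (wt,ws): print(q.round(4).tolist(),q.mean(0).round(4),np.linalg.norm(q[1]-q[0]),np.degrees(np.arctan2(*(q[1]-q[0])[1::-1])))
```

```text
[[0.5671, -0.1823, 0.063], [0.552, -0.2833, 0.063], [0.4514, -0.268, 0.063], [0.4664, -0.1675, 0.063]] [ 0.5092 -0.2253  0.063 ]
[0.1021 0.1017 0.1017 0.1018]
[np.float64(-98.5), np.float64(171.4), np.float64(81.6), np.float64(-8.4)]
[[0.4656, -0.1701, 0.063], [0.5661, -0.1846, 0.063], [0.5515, -0.2854, 0.063], [0.4506, -0.2702, 0.063]] [ 0.5084 -0.2276  0.063 ]
[0.1016 0.1018 0.1021 0.1012]
[np.float64(-8.2), np.float64(-98.2), np.float64(171.4), np.float64(81.5)]
[[0.5437, -0.2292, 0.118], [0.4741, -0.2186, 0.118]] [ 0.5089 -0.2239  0.118 ] 0.07033488236072039 171.3109187748444
[[0.4752, -0.2198, 0.118], [0.543, -0.2309, 0.118]] [ 0.5091 -0.2253  0.118 ] 0.06867399946495234 -9.340050711390267
```

```bash
cat >> h.py <<'E'
C=np.array([.509,-.2255]); YAW=np.radians(-8.5)
def fr(th):  # wing turned clockwise by th; tool x=u, y=-v, z down
    a=YAW-th; u=np.array([np.cos(a),np.sin(a),0]); v=np.array([-np.sin(a),np.cos(a),0])
    return u,v,np.column_stack([u,-v,[0,0,-1]])
E
python3 - <<'E'
from h import *
set_gripper(0.0)
for th in (0,.3,.7):
  for s in (1,-1):
    u,v,R=fr(th); R=R@np.diag([s,s,1])
    q=kinematics.inverse_kinematics([*C,.12],R); print(th,s,None if q is None else np.round(q,2))
u,v,R=fr(0)
bot.goto([*C,.20],R)
print(monitor.current_t(),monitor.current_ee_pos(),monitor.current_joint_pos().round(2),monitor.current_contact_force())
for z in (.130,.121,.119,.117,.115):
    bot.movel([*C,z],max_speed=.04); print(z,monitor.current_ee_pos().round(4),np.round(monitor.current_contact_force(),2))
print(monitor.current_t())
E
```

```text
0 1 None
0 -1 [-0.13  0.38 -0.31  0.   -0.88 -0.02]
0.3 1 [-0.13  0.38 -0.31  0.   -0.88  2.82]
0.3 -1 [-0.13  0.38 -0.31  0.   -0.88 -0.32]
0.7 1 [-0.13  0.38 -0.31  0.   -0.88  2.42]
0.7 -1 [-0.13  0.38 -0.31  0.   -0.88 -0.72]Traceback (most recent call last):
  File "<stdin>", line 8, in <module>
workcell.Unreachable: the arm cannot take that pose within its joint ranges
```

```bash
sed -i 's/column_stack(\[u,-v,/column_stack([-u,v,/' h.py
python3 - <<'E'
from h import *
u,v,R=fr(0)
bot.goto([*C,.20],R)
print(monitor.current_t(),monitor.current_ee_pos(),monitor.current_joint_pos().round(2),monitor.current_contact_force())
for z in (.130,.121,.119,.117,.115):
    bot.movel([*C,z],max_speed=.04); print(z,monitor.current_ee_pos().round(4),np.round(monitor.current_contact_force(),2))
print(monitor.current_t())
cv2.imwrite("pics/side1.png",cv2.resize(cams.camera("side")[200:380,200:400,::-1],(800,600)[:1]+(720,)) [:600])
E
```

```text
2.6917 [ 0.50874957 -0.22625058  0.20007124] [-0.13  0.29 -0.21  0.   -1.07 -0.02] [0.22764044 1.45988455 0.51675966]
0.13 [ 0.5091 -0.2256  0.1302] [ 0.48  0.51 -0.29]
0.121 [ 0.5087 -0.2255  0.1205] [0.64 0.06 0.19]
0.119 [ 0.5089 -0.2255  0.1189] [-0.48 -0.75 -0.91]
0.117 [ 0.5094 -0.2256  0.1176] [0.2  0.16 3.76]
0.115 [ 0.5094 -0.2256  0.1155] [-0.01  0.76  4.3 ]
5.7167
```

View pics/side1.png

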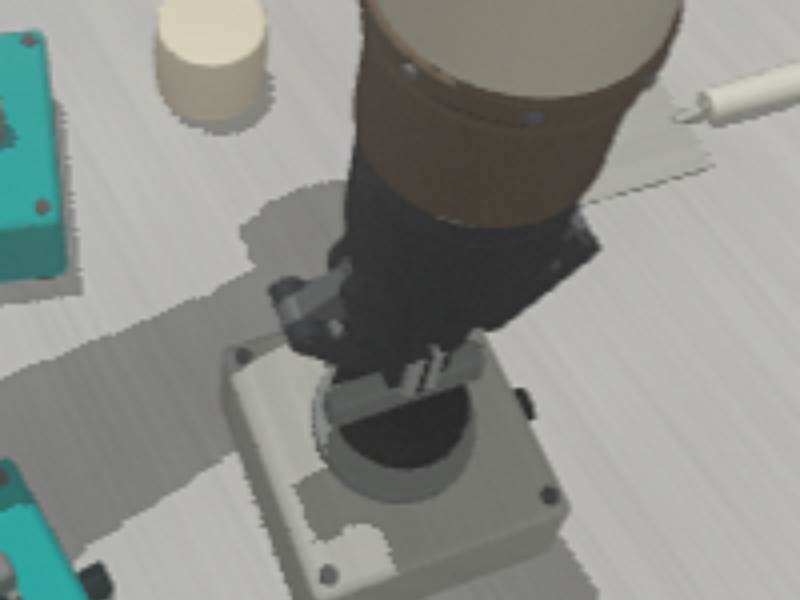

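The shut fingertips stand on the middle of the wing, and the force rises from z of about 0.118, as expected. Next I press on.

Run:
```python
from h import *
for z in (.112,.109,.107,.106,.1055,.105,.1045,.104):
    bot.movel([*C,z],max_speed=.03); bot.wait(.1)
    p=monitor.current_ee_pos(); f=monitor.current_contact_force()
    print(z,p.round(4),np.round(f,2))
    if f[2]>14 and p[2]<.1072: break
for z in (.109,.115,.14): 
    bot.movel([*C,z],max_speed=.06); print(z,np.round(monitor.current_contact_force(),2))
u,v,R=fr(0)
P=np.array([*C,0])-u*0+v*.10; P[2]=.2
bot.movel(P,max_speed=.2)
for n in("side","top"): cv2.imwrite(f"pics/{n}2.png",cams.camera(n)[:,:,::-1])
print(monitor.current_t())
s=cv2.imread("pics/side2.png");t=cv2.imread("pics/top2.png")
cv2.imwrite("pics/c2.png",np.hstack([cv2.resize(t[168:248,310:390],(400,400)),cv2.resize(s[260:360,250:350],(400,400))]))
```

```text
0.112 [ 0.5094 -0.2256  0.1125] [0.43 0.51 5.7 ]
0.109 [ 0.5088 -0.2254  0.1085] [ 0.13  0.   -0.24]
0.107 [ 0.5089 -0.2255  0.1077] [-2.66  1.88  6.52]
0.106 [ 0.5089 -0.2255  0.1069] [-1.33  1.65  7.01]
0.1055 [ 0.5089 -0.2255  0.1064] [-1.53  1.62  7.37]
0.105 [ 0.5089 -0.2255  0.106 ] [-1.37  1.45  7.77]
0.1045 [ 0.5089 -0.2255  0.1056] [-1.62  1.69  8.44]
0.104 [ 0.509  -0.2255  0.1056] [-2.68  2.4  11.14]
0.109 [-1.2   0.22  0.04]
0.115 [-0.69 -0.62  0.26]
0.14 [-0.02  1.06 -0.69]
10.4667
```

View pics/c2.png

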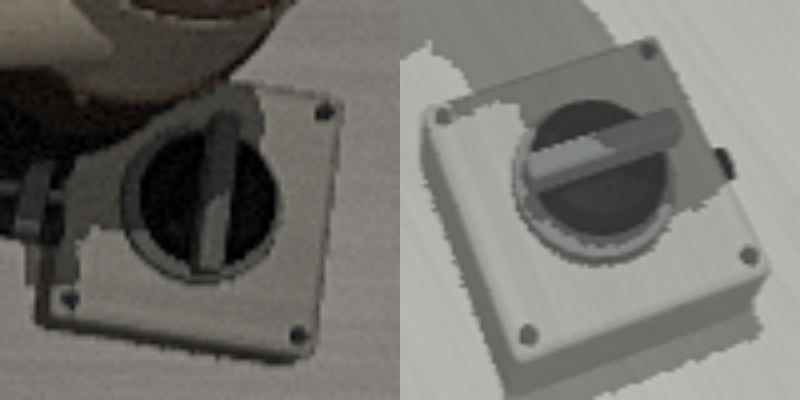

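Latched: the head sits visibly lower (near wing end at crop y≈160, was 150) and the finger left it at z=0.109 with no force. The box corners are unchanged. Now I twist with the fingertip beside the far wing end.

```bash
cat >> h.py <<'E'
def pose(th,d,r=.033,z=.1005):
    u,v,R=fr(th); p=np.array([*C,0])+r*u+d*v; p[2]=z; return p,R
def go(th,d,sp=.05,**k):
    p,R=pose(th,d,**k); bot.movel(p,max_speed=sp,frame=R)
    print(th,d,(monitor.current_ee_pos()-p).round(4),np.round(monitor.current_contact_force(),2),round(monitor.current_t(),2))
E
python3 - <<'E'
from h import *
go(0,.03,.2,z=.15)
go(0,.03,.1)
go(0,.022); go(0,.018)
for th in (.06,.12,.2,.3): 
    go(th,.017)
s=cams.camera("side")[:,:,::-1];t=cams.camera("top")[:,:,::-1]
cv2.imwrite("pics/c3.png",np.hstack([cv2.resize(t[168:248,310:390],(400,400)),cv2.resize(s[260:360,250:350],(400,400))]))
E
```

```text
0 0.03 [-0.0002 -0.0004 -0.0002] [-0.05  0.19  0.45] 11.07
0 0.03 [0.0006 0.0002 0.0008] [0.28 1.35 0.57] 11.72
0 0.022 [ 0.0002 -0.0005  0.0005] [-0.97 -0.5  -0.59] 12.03
0 0.018 [-0.0001 -0.0003  0.    ] [ 0.56  0.78 -0.23] 12.28
0.06 0.017 [-0.     -0.     -0.0001] [-0.8   0.05  0.35] 12.53
0.12 0.017 [-0.0001  0.0002 -0.0001] [ 0.43 -0.49  0.71] 12.78
0.2 0.017 [-0.      0.0001 -0.    ] [ 0.16 -0.18 -0.29] 13.03
0.3 0.017 [0.0001 0.     0.0001] [ 0.22  1.03 -0.  ] 13.28
```

View pics/c3.png

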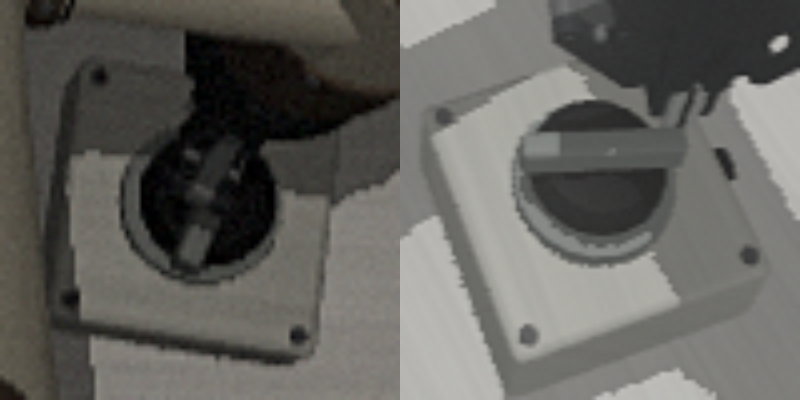

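The wing has turned clockwise about 0.3 rad in front of the fingertip and the head is still down. I keep pushing.

Run:
```python
from h import *
for th in (.4,.48,.54,.6,.64): go(th,.017)
bot.wait(.2)
s=cams.camera("side")[:,:,::-1];t=cams.camera("top")[:,:,::-1]
cv2.imwrite("pics/c4.png",np.hstack([cv2.resize(t[168:248,310:390],(400,400)),cv2.resize(s[260:360,250:350],(400,400))]))
```

```text
0.4 0.017 [ 0.0002 -0.      0.0002] [1.29 1.68 0.31] 13.62
0.48 0.017 [ 0.0004 -0.      0.0002] [2.26 1.95 0.88] 13.88
0.54 0.017 [0.0004 0.0001 0.0002] [1.87 2.45 1.5 ] 14.12
0.6 0.017 [0.0004 0.     0.0002] [2.56 2.25 1.11] 14.38
0.64 0.017 [ 0.0004 -0.      0.0002] [2.55 1.61 1.77] 14.62
```

View pics/c4.png

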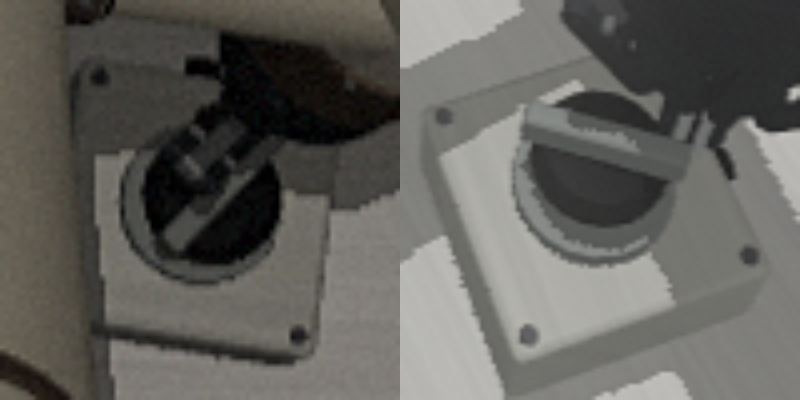

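The disc edge is back at its first height (crop y≈92, was 100 when latched), so it has popped out. I back the finger off along the arc, raise it and check.

Run:
```python
from h import *
for th in (.4,.2,0): go(th,.019,.1)
go(0,.032,.1); go(0,.034,.15,z=.2); 
u,v,R=fr(0)
bot.movel(np.array([C[0]-.1,C[1]+.2,.3]),max_speed=.25)
bot.wait(.3)
s=cams.camera("side")[:,:,::-1];t=cams.camera("top")[:,:,::-1]
cv2.imwrite("pics/side5.png",s);cv2.imwrite("pics/top5.png",t)
cv2.imwrite("pics/c5.png",np.hstack([cv2.resize(t[168:248,310:390],(400,400)),cv2.resize(s[260:360,250:350],(400,400))]))
cv2.imwrite("pics/full5.png",cv2.resize(np.vstack([s,t]),(400,600)))
S=lambda p:((p[0]-400+.5)/4-.5+250,(p[1]+.5)/4-.5+260)
print(monitor.current_t(),monitor.current_contact_force())
a=cv2.imread("pics/side0.png")[260:360,250:350].astype(int);print(np.abs(a-s[260:360,250:350]).mean())
```

```text
0.4 0.019 [-0.0006  0.0001 -0.0002] [1.29 3.37 1.05] 15.32
0.2 0.019 [-0.0009 -0.0001 -0.0004] [ 0.62  1.11 -0.18] 15.67
0 0.019 [-0.0006 -0.0004 -0.0002] [-0.27 -0.2  -0.92] 16.02
0 0.032 [ 0.      0.0002 -0.    ] [-1.02 -0.12  0.76] 16.3
0 0.034 [-0.0008  0.0001 -0.001 ] [-0.3  -0.54 -1.37] 17.12
18.6333 [ 0.12049509  0.34567085 -0.32878688]
15.150266666666667
```

View pics/c5.png

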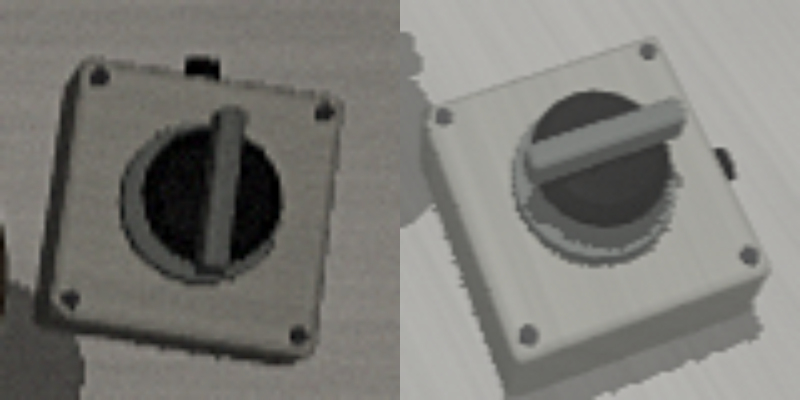

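View pics/full5.png

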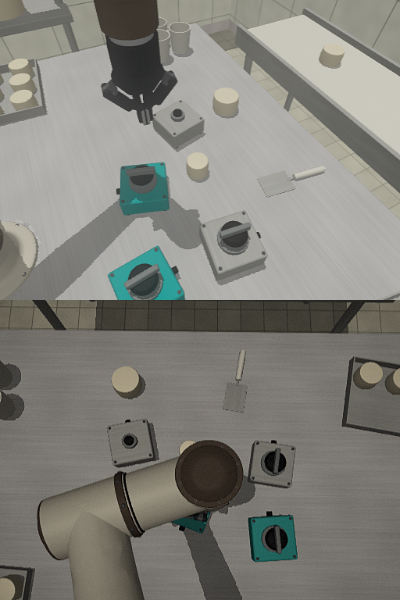

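The button is back out and unturned: wing ends and screws are at the same pixels as at the start. The boxes, cheeses and spatula are in place, and the arm is clear of everything.

```bash
python3 -c "
from h import *
order.sign_off(); print(monitor.current_t())"
```

```text
the job is handed in; nothing more can be done
the job is handed in; nothing more can be done
```

The stop button on the grey box was pressed until it latched, released, then twisted clockwise until it popped back out. I then handed the job in at about 18.6 s of the 45 s allowed; it gave no verdict.

- **Press:** The shut fingertips pushed the wing down to the bottom of its travel, about 12.4 mm, with a largest reading of 11 N. The finger came off with no force, and the picture showed the head staying down by itself.
- **Twist:** I pushed the far wing end clockwise to about 0.64 rad with roughly 3 N, and the picture showed the head risen again. I backed the finger off along the same arc, so the wing turned back to rest.
- **Last checks:** The wing, head and box screws were at the same pixels as at the start, to within what I can see. The start box, spatula and cheeses looked unmoved; the arm hid the small cheese from above, but the side view showed it. I did not touch the start button or the turquoise look-alikes. The wrist force read about zero.
- **One check disagreed:** A raw comparison of the before and after side pictures differed by about 15 grey levels on average. I put this down to shadow and brightness, because nothing in the crop had moved, but I did not look into it further.

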